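# Eject and sort tested label-tape cassettes

## Robot

A 6-joint arm with a two-finger parallel gripper is mounted at the origin on the work surface. World frame = base frame: x ahead of the robot, y to its left, z up, the work surface at z = 0. Lengths are in m, angles in rad, forces in N, time in s.
With the tool pointing down it reaches from about 0.35 to 0.975 m from the base axis. Payload 7.1 kg.
Tool frame: the origin (TCP) lies on the centre line of the jaws, within the pads' length; the fingertips stand 8 mm ahead of it and the grasp point (between the pads) lies 11 mm behind it; z points along the fingers, y is the line along which they close (so a half turn about z gives the same grasp; the last joint's range is limited). The gripper opens to 88 mm and grips with 3 to 60 N. Pads are 20 mm wide; open, the fingers measure 115 mm over their backs; the gripper's body (75 mm by 178 mm) begins 61 mm behind the grasp point.
Start: joints at [-1.328, 0.423, 1.63, -0, 1.089, -0.019], TCP at [0.162, -0.604, 0.231] pointing down, gripper open.
Joint ranges: [-3, 3], [-0.9, 2.11], [0.09, 2.58], [-1.31, 4.45], [0.11, 2.69], [-2.54, 2.54]. Speed limits (rad/s): [2.39, 2.39, 3.01, 3.14, 3.14, 3.14].

## Interface

Orientations are given as a 3x3 rotation matrix whose columns are the frame's x, y, z axes.
In Python, from workcell import ctrl, eyes, spotter gives the robot as it stands. The module is installed in compiled form; this text tells all that it offers.
- The arm moves only by the shell command python3 -m pendant 'ROWS' [OPENING] [FORCE]. ROWS is JSON, one flat list of numbers, 6 for each row, row after row: the shift along the tool's x, y, z each as a share of 200 mm, from -1 to 1, then the turn, a rotation vector about the tool's x, y, z each as a share of 90 degrees, from -1 to 1. A call has 1 to 10 rows; each row shifts and turns the commanded pose from where the row before left it, along the tool's axes as they then stand; what a row does not reach is not made up. A row lasts 1/8 s, in which the tool goes at most 62.5 mm and 10.7 degrees, less where a joint would pass 70% of its speed; a pose out of reach is approached as far as the arm can. A call with a number of a shift or a turn outside -1 to 1 is refused whole. A call with a gripper value outside its range is refused whole. OPENING is the opening, from -1 (shut) to 1 (fully open), set as the call begins (- or left out, the last holds). The fingers move at their own pace and stop on an object; FORCE is the grip in N (left out, the last holds). Time passes only in rows, so rows that do not move let the fingers close. It gives the time, the measured TCP pose, the force, the opening and the grip force at its end, in the units of the state.
- ctrl.sense(): the state, without advancing time (a new reading comes with each control period).
- eyes.snapshot(name): name is "scene" or "top" or "wrist"; returns (picture, depth): 420x560x3 uint8, red, green, blue; 420x560 float32, m along the optical axis (not along the pixel's ray), 0 where there is no reading.
- eyes.calibration(name): a dict with "camera_matrix" (3x3 intrinsics, pixels), "R" (3x3) and "t" (3): a world point X has camera coordinates R X + t; the wrist camera has in their place "hand_eye" (4x4, takes a point from camera to tool coordinates, whose origin is the TCP and whose axes are the flange's). Camera axes: x right, y down, z forward; pixel columns grow to the right and rows downward; lengths in m; the calibration is good to about 2 mm. A picture is of the moment at which its call begins: read the wrist's pose just before it. calibration takes no time and is no camera call.
- ctrl.sign_off(): hands the job in; it is judged then, once.
Trained networks look in the newest picture that a camera, given by its name, has taken for a name from the list of things; names that differ only in an ending like _2 or _b are one class to them, and where a whole thing is asked for, a point or a joint stands for the part that bears it (a point fixed in the world has none). Each returns a list of dicts, best first, with "confidence" (0 to 1); they miss things now and then, are a little off and sometimes report something else, mostly with a low value. They report only what shows in the picture. A call takes as long as a camera call. They do not tell look-alikes from the thing itself.
- spotter.cut_out(label, camera): "pixels" (420x560 bool, what is visible of it) and "centre" ([column, row] in pixels, amid what is visible of it).
The state is a dict: "t": time; "joint_pos": joint angles; "qd": joint speeds; "joint_torque": joint torques, N m; "tool_pos": TCP position; "ee_rot": TCP orientation; "contact_force": force on the tool from outside, world axes, zero at the start; "moment": the same for the moment, N m; "width": opening from 0.0 (shut) to 1.0 (fully open); "grasp_force": force on a finger pad.
Only numpy, scipy, OpenCV 4.12 (cv2) and the standard library are available. Lean on these libraries where they do the work, as an engineer would, in place of code of your own. Each camera call takes 0.05 s, during which the arm holds its last target. There are 200 camera calls.

## Task

Both label-tape cassettes have been checked in the two-bay tester: the one with the round tag passed, the one with the bar-shaped tag is a reject. Push each out of its bay with the bay's spring ejector slide, and lay the passed one in the sloping nest marked with a disc and the reject in the nest marked with a bar, tag up and flat on the slope, gently pushed fully down against the lower ledge. Leave the other things on the counter where they are.

Things in the scene. Friction and masses are not known exactly. Their poses are not given: they have to be found in the camera images.
- tester: grey two-bay cassette tester, fixed: base plate 200 (x) x 170 (y) x 8 mm, origin at the centre of its underside. Two clear-roofed bays side by side along its y, centred at y = +45 mm (left) and -45 mm (right). Their mouths open to the tester's -x onto a bare apron (the base plate, which ends at x = -100 mm). The ejector paddles stand at its +x side.
- cassette_round: white label-tape cassette, a block 56 (x) x 36 (y) x 24 mm high, about 80 g, with a round black tag (22 mm disc, 2 mm proud) on top: passed. Origin at the centre of its underside, z up through the tag. Starts inside either bay, its x along the tester's x, under the roof where no finger can get at it.
- cassette_bar: the same kind of cassette (56 x 36 x 24 mm, origin at the centre of its underside) with a bar-shaped black tag (36 x 7 mm along its x, 2 mm proud) on top: reject. Starts in the other bay.
- bay_left (a point): centre of the floor of the left (+y) bay's mouth, 8 mm above the table; axes as the tester's. The bay is a tunnel running 60 mm from here to +x, 40 mm wide inside between 5 mm walls; roof underside 40 mm, top 43 mm above the table.
- ejector_left (a joint): spring ejector slide of the left bay, in m: 0 at rest, 0.046 at its stop (about 2 N to start, 8.5 N at the stop), sliding to the tester's -x; springs back when let go. After a full stroke the cassette stays on the apron with 44 mm out of the mouth and 12 mm still under the roof (6 mm play above the tag): draw it to -x before lifting.
- ejector_left_paddle (a point): middle of the far (+x) face of the left ejector's upright steel paddle, 48 mm above the table: push here towards the tester's -x. The paddle is 26 mm wide (y), 6 mm thick, from 11 to 63 mm above the table, and moves with the slide. Axes as the tester's.
- bay_right (a point): centre of the floor of the right (-y) bay's mouth, 8 mm above the table; axes as the tester's. The bay is a tunnel running 60 mm from here to +x, 40 mm wide inside between 5 mm walls; roof underside 40 mm, top 43 mm above the table.
- ejector_right (a joint): spring ejector slide of the right bay, in m: 0 at rest, 0.046 at its stop (about 2 N to start, 8.5 N at the stop), sliding to the tester's -x; springs back when let go. After a full stroke the cassette stays on the apron with 44 mm out of the mouth and 12 mm still under the roof (6 mm play above the tag): draw it to -x before lifting.
- ejector_right_paddle (a point): middle of the far (+x) face of the right ejector's upright steel paddle, 48 mm above the table: push here towards the tester's -x. The paddle is 26 mm wide (y), 6 mm thick, from 11 to 63 mm above the table, and moves with the slide. Axes as the tester's.
- nest_pass: fixed nest for the cassette with the round tag, marked by a round black disc (18 mm) on the flat block at its high (+x) end, which is turned towards the robot. 105 (x) x 48 (y) x 56 mm high, origin under its middle. Trough sloping 30 degrees down to its -x: floor 84 x 40 mm between side walls 7 mm high, 4 mm thick; at the low end a ledge 14 mm high. Cassettes do not slide down by themselves.
- nest_pass_seat (a point): on the floor of nest_pass, where the centre of the cassette's underside must end: 28 mm up the slope from the ledge, midway between the side walls, 28 mm above the table. Its x points up the slope, its z square out of the sloping floor (30 degrees from vertical, leaning to the nest's -x), its y across.
- nest_reject: fixed nest for the cassette with the bar tag, marked by a black bar (36 x 7 mm, along y) on the flat block at its high (+x) end, which is turned towards the robot. 105 (x) x 48 (y) x 56 mm high, origin under its middle. Trough sloping 30 degrees down to its -x: floor 84 x 40 mm between side walls 7 mm high, 4 mm thick; at the low end a ledge 14 mm high. Cassettes do not slide down by themselves.
- nest_reject_seat (a point): on the floor of nest_reject, where the centre of the cassette's underside must end: 28 mm up the slope from the ledge, midway between the side walls, 28 mm above the table. Its x points up the slope, its z square out of the sloping floor (30 degrees from vertical, leaning to the nest's -x), its y across.
- tape_roll: roll of yellow tape lying flat, 60 mm across, 20 mm high; loose bystander, origin at the centre of its underside; leave it alone.
- glue_stick: upright blue glue stick, 27 mm across, 70 mm high; loose bystander, origin at the centre of its underside; leave it alone.
- stapler: red and black stapler, 120 x 34 x 45 mm high; loose bystander, origin at the centre of its underside; leave it alone.
- eraser_box: carton of erasers, 90 x 55 x 30 mm high; loose bystander, origin at the centre of its underside; leave it alone.
- calculator: flat pocket calculator, 120 x 70 x 14 mm; loose bystander, origin at the centre of its underside; leave it alone.
- sharpener: blue desk sharpener, 50 x 45 x 45 mm high; loose bystander, origin at the centre of its underside; leave it alone.
Things that resemble listed ones, but are neither listed nor needed, are in the scene too. What is shaped like the nest_reject but pink or yellow is not meant.

How it is judged:
On the way:
1. an ejector slide has been pushed (nearly) to its stop (value of joint any of ejector_left, ejector_right above 0.038 m), for 0.05 s.
At the end, for the whole second after the job is handed in: The cassette with the round tag lies in the nest with the disc and the one with the bar tag in the nest with the bar, each tag up, flat on the sloping floor (within 3 mm and 0.08 rad), against the lower ledge within 4 mm, between the side walls (4 mm from the middle at most), at rest and let go (x of cassette_round in the frame of nest_pass_seat between -0.004 and 0.004 m and y of cassette_round in the frame of nest_pass_seat between -0.004 and 0.004 m and z of cassette_round in the frame of nest_pass_seat between -0.003 and 0.003 m and angle between the z axis of cassette_round and the z axis of nest_pass_seat, either way round below 0.08 rad and linear speed of each of cassette_round, cassette_bar below 0.02 m/s and x of cassette_bar in the frame of nest_reject_seat between -0.004 and 0.004 m and y of cassette_bar in the frame of nest_reject_seat between -0.004 and 0.004 m and z of cassette_bar in the frame of nest_reject_seat between -0.003 and 0.003 m and angle between the z axis of cassette_bar and the z axis of nest_reject_seat, either way round below 0.08 rad); the robot touches nothing.
It fails at once if one of the bystanders was moved more than 30 mm (distance of any of tape_roll, glue_stick, stapler, eraser_box, calculator, sharpener from where it was at the start of the episode above 0.03 m).
It fails at once if a cassette was forced against a nest with more than 40 N (not gently) (contact force between any of cassette_round, cassette_bar and nest_pass above 40 N or contact force between any of cassette_round, cassette_bar and nest_reject above 40 N).
It also fails if it takes over 72 s, if anything falls off the work surface, if the arm or the gripper's body presses on something with over 40 N, if the wrist force passes 120 N, or if a joint passes its speed limit or range.

## Working session

There is one attempt and no reset: what is moved stays moved. The work goes in short steps, Python scripts to look and compute and a shell command to move; the robot and the scene stay as the last step left them, time stands still between calls to the robot, and variables do not carry over. Pictures are saved under pics/ and viewed, at most 10 in all, crops included, and the job is handed in when it is done.

```bash
mkdir -p pics; cat > h.py <<'E'
import numpy as np, cv2
from workcell import ctrl, eyes, spotter
def snap(c,fn=None):
    s=ctrl.sense(); p,d=eyes.snapshot(c)
    if fn: cv2.imwrite('pics/'+fn,p[:,:,::-1])
    return p,d,s
def cloud(c,d,s=None):
    k=eyes.calibration(c); K=np.array(k['camera_matrix'])
    v,u=np.mgrid[0:420,0:560]
    P=np.stack([(u-K[0,2])/K[0,0]*d,(v-K[1,2])/K[1,1]*d,d],-1)
    if 'R' in k: return (P-np.array(k['t']))@np.array(k['R'])
    H=np.array(k['hand_eye']); P=P@H[:3,:3].T+H[:3,3]
    return P@np.array(s['ee_rot']).T+np.array(s['tool_pos'])
E
python3 - <<'E'
from h import *
np.set_printoptions(precision=3,suppress=True)
for c in ['scene','top']:
    p,d,s=snap(c,c+'0.png'); W=cloud(c,d,s); np.savez(c+'0.npz',p=p,W=W)
    for n in ['tester','cassette_round','cassette_bar','ejector_left','ejector_right','nest_pass','nest_reject','tape_roll','glue_stick','stapler','eraser_box','calculator','sharpener']:
        for r in spotter.cut_out(n,c)[:4]:
            m=r['pixels']&(d>0)
            if r['confidence']>.2 and m.any(): print(c,n,round(r['confidence'],2),np.round(r['centre']),np.median(W[m],0),m.sum())
print(s['tool_pos'],s['ee_rot'],s['width'],s['t'])
E
```

```text
scene tester 0.57 [297. 259.] [0.602 0.064 0.01 ] 5324
scene cassette_bar 0.62 [274. 242.] [0.588 0.001 0.031] 11
scene ejector_left 0.58 [140. 250.] [ 0.741 -0.245  0.028] 1085
scene ejector_left 0.56 [290. 275.] [0.667 0.08  0.026] 438
scene ejector_left 0.49 [112. 210.] [ 0.68  -0.385  0.035] 612
scene ejector_right 0.73 [260. 249.] [ 0.642 -0.006  0.026] 328
scene nest_pass 0.6 [439. 262.] [0.481 0.328 0.033] 1638
scene nest_reject 0.94 [206. 158.] [ 0.37  -0.339  0.03 ] 949
scene nest_reject 0.94 [302. 181.] [ 0.355 -0.054  0.03 ] 1122
scene nest_reject 0.89 [263. 140.] [ 0.231 -0.243  0.031] 785
scene nest_reject 0.8 [199. 189.] [ 0.502 -0.259  0.03 ] 1163
scene tape_roll 0.94 [415. 224.] [0.355 0.233 0.017] 452
scene glue_stick 0.7 [250. 169.] [ 0.382 -0.2    0.042] 270
scene stapler 0.63 [361. 345.] [0.752 0.267 0.043] 1221
scene eraser_box 0.79 [138. 250.] [ 0.743 -0.244  0.028] 1070
scene calculator 0.76 [209. 294.] [ 0.774 -0.047  0.012] 1755
scene sharpener 0.91 [111. 209.] [ 0.68  -0.386  0.035] 624
scene sharpener 0.31 [288. 274.] [0.67  0.081 0.027] 330
top tester 0.57
[... 502 characters left out ...]
.039] 762
top nest_reject 0.91 [356. 214.] [ 0.501 -0.268  0.04 ] 728
top nest_reject 0.9 [406. 202.] [ 0.538 -0.407  0.037] 793
top tape_roll 0.77 [185. 269.] [0.345 0.232 0.02 ] 263
top glue_stick 0.47 [334. 264.] [ 0.373 -0.203  0.07 ] 97
top stapler 0.83 [169. 138.] [0.727 0.255 0.043] 477
top stapler 0.71 [244. 192.] [0.571 0.052 0.01 ] 4001
top eraser_box 0.97 [346. 137.] [ 0.725 -0.255  0.029] 670
top calculator 0.81 [276. 127.] [ 0.765 -0.052  0.013] 930
top sharpener 0.92 [399. 156.] [ 0.666 -0.395  0.044] 335
top sharpener 0.46 [264. 171.] [ 0.634 -0.01   0.027] 80
[ 0.162 -0.604  0.231] [[ 0.966  0.259 -0.   ]
 [ 0.259 -0.966 -0.   ]
 [-0.     0.    -1.   ]] 0.9968116227254833 0.7
```

```bash
python3 - <<'E'
import cv2
a=cv2.imread('pics/top0.png')[100:310,110:440]
cv2.imwrite('pics/topc.png',cv2.resize(a,(792,504),interpolation=cv2.INTER_CUBIC))
a=cv2.imread('pics/scene0.png')
cv2.imwrite('pics/scenec.png',cv2.resize(a[120:380,60:480],(800,495),interpolation=cv2.INTER_CUBIC))
E
```

```text
(no output)
```

View pics/topc.png

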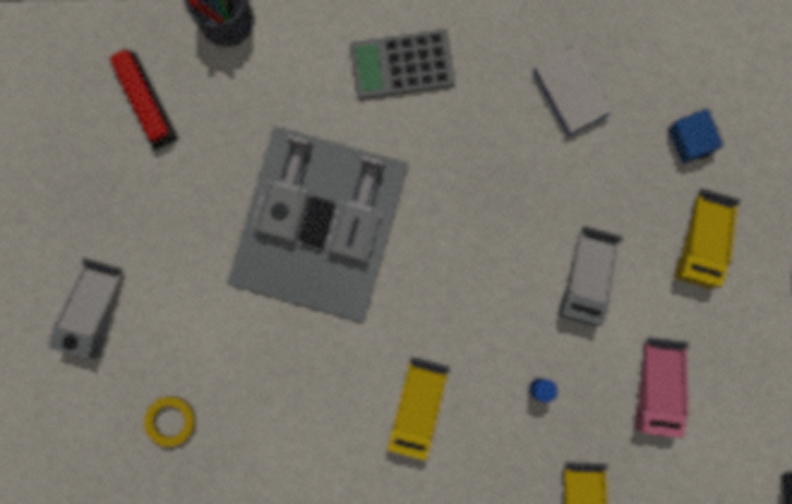

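View pics/scenec.png

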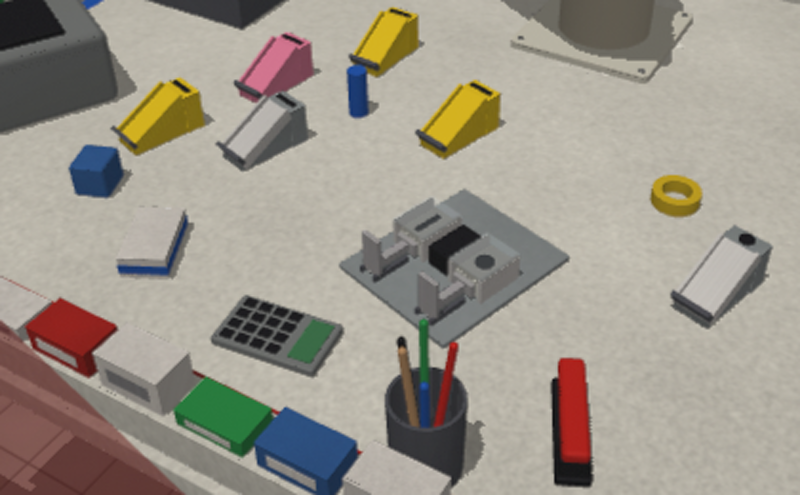

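The top view shows the round tag at about (226,188) in the left (+y) bay and the bar tag at about (257,197) in the right bay, with the mouths facing the robot.

- **Nest candidates for nest_pass:** only the grey one with a disc, at (146,232).
- **Nest candidates for nest_reject:** grey at (356,214), yellow at (284,270), (406,202) and about (353,300), pink at (386,262). Only the grey one fits, because pink and yellow are excluded.

Next I measure poses and obstacle heights.

```bash
cat >> h.py <<'E'
def rect(P):
    (c,wh,a)=cv2.minAreaRect((P[:,:2]*1000).astype(np.float32)); 
    if wh[0]<wh[1]: wh=wh[::-1]; a+=90
    return np.round(c,1),np.round(wh,1),round(a,1)
def nest(P):
    """P: world points of nest with z; fit slope plane and centreline"""
    c,wh,a=rect(P[P[:,2]>.006])
    return c,wh,a
E
python3 - <<'E'
from h import *
np.set_printoptions(precision=4,suppress=True)
T=np.load('top0.npz');S=np.load('scene0.npz')
A=np.concatenate([T['W'].reshape(-1,3),S['W'].reshape(-1,3)])
for nm,c,r in [('pass',(.474,.322),.08),('rej',(.50,-.266),.08)]:
    for k,W in (('top',T['W'].reshape(-1,3)),('scene',S['W'].reshape(-1,3))):
        P=W[(np.hypot(W[:,0]-c[0],W[:,1]-c[1])<r)&(W[:,2]>.008)&(W[:,2]<.09)]
        print(nm,k,rect(P),len(P),P[:,2].max())
for k,W in (('top',T['W'].reshape(-1,3)),('scene',S['W'].reshape(-1,3))):
    B=W[(np.hypot(W[:,0]-.58,W[:,1]-.04)<.14)]
    P=B[(B[:,2]>.0045)&(B[:,2]<.012)]; 
    print('tester',k,rect(P),len(P))
    P=B[(B[:,2]>.05)&(B[:,2]<.09)]; print('paddles',P.mean(0) if len(P) else 0,len(P))
H=A[(A[:,2]>.075)&(A[:,0]>.3)&(A[:,0]<.95)&(abs(A[:,1])<.5)]
print('tall',len(H),H.min(0),H.max(0))
g=np.unique(np.round(H[:,:2]/.03).astype(int),axis=0)*.03
for q in g: 
    m=np.abs(H[:,:2]-q).max(1)<.015; print(q,m.sum(),H[m,2].max())
E
```

```text
pass top (array([475.5, 318.5]), array([142.5, 105.1]), 14.0) 795 0.06494892356229619
pass scene (array([481.3, 324.8]), array([113.7,  50.2]), 162.5) 1430 0.06156132212106468
rej top (array([ 507.2, -265.1]), array([119.8,  94. ]), 140.7) 725 0.06593996113812207
rej scene (array([ 505.4, -268.3]), array([113.9,  54.6]), 163.3) 986 0.0640466161041681
tester top (array([581. ,  40.4]), array([273. , 271.4]), 6.4) 2444
paddles [0.6489 0.0345 0.0603] 56
tester scene (array([577. ,  53.5]), array([203.3, 173. ]), 162.4) 2583
paddles [0.6592 0.0339 0.0583] 146
tall 12305 [ 0.3704 -0.4895  0.075 ] [0.936  0.4875 1.3776]
[ 0.36 -0.21] 2 0.07637718636305932
[ 0.39 -0.21] 1 0.07541270801358833
[ 0.42 -0.06] 960 1.3776026465892106
[0.78 0.15] 19 0.09917100528856287
[0.78 0.18] 5 0.09436249026731187
[0.81 0.12] 56 0.15094340132983522
[0.81 0.15] 332 0.17110630352149372
[0.81 0.18] 329 0.15155731004258324
[0.81 0.21] 4 0.09506259782523885
[0.84 0.12] 96 0.1572739726789952
[0.84 0.15] 293 0.16478321237646626
[0.84 0.18] 287 0.14666534315047602
[0.84 0.21] 36 0.09735746234363868
[ 0.87 -0.42] 1 0.
[... 1731 characters left out ...]
26 0.08769672990976711
[ 0.93 -0.15] 189 0.089559145435951
[ 0.93 -0.12] 216 0.1006234439105867
[ 0.93 -0.09] 296 0.09846842888028058
[ 0.93 -0.06] 307 0.09830038702066812
[ 0.93 -0.03] 2 0.07604205571309877
[0.93 0.06] 201 0.08770646802340502
[0.93 0.09] 285 0.08759380955381921
[0.93 0.12] 256 0.08664256062141194
[0.93 0.15] 288 0.09839073181523401
[0.93 0.18] 414 0.10083004489164069
[0.93 0.21] 370 0.09795028633736666
[0.93 0.24] 2 0.07630584036611626
[0.93 0.3 ] 3 0.07537465541152674
[0.93 0.33] 52 0.0888705440828138
[0.93 0.36] 68 0.09068031835210918
[0.93 0.39] 54 0.08864345982046638
[0.93 0.42] 66 0.09900602915302573
[0.93 0.45] 72 0.09888190360039154
[0.93 0.48] 51 0.09839492140563216
```

```bash
python3 -m pendant '[0.2,-0.19,-0.055,0,0,0, 0.2,-0.19,-0.055,0,0,0, 0.2,-0.19,-0.055,0,0,0, 0.2,-0.19,-0.055,0,0,0, 0.2,-0.19,-0.055,0,0,0, 0.2,-0.19,-0.055,0,0,0, 0.2,-0.19,-0.055,0,0,0, 0.2,-0.19,-0.055,0,0,0, 0.2,-0.19,-0.055,0,0,0, 0.2,-0.19,-0.055,0,0,0]'
python3 -m pendant '[0.2,-0.19,-0.055,0,0,0, 0.2,-0.19,-0.055,0,0,0, 0.2,-0.19,-0.055,0,0,0, 0.2,-0.19,-0.055,0,0,0, 0,0,0,0,0,0.09, 0,0,0,0,0,0.09, 0,0,0,0,0,0.09, 0,0,0,0,0,0.09, 0,0,0,0,0,0]' -1
python3 - <<'E'
from h import *
np.set_printoptions(precision=4,suppress=True)
p,d,s=snap('wrist','w1.png'); W=cloud('wrist',d,s); np.savez('w1.npz',p=p,W=W,d=d)
print(s['tool_pos'],s['ee_rot'],s['joint_pos'],s['t'],s['width'],s['contact_force']); print(eyes.calibration('wrist'))
E
```

```text
t: 2.65
tool_pos: [0.4505, -0.1314, 0.3414]
ee_rot: [[0.966, 0.259, 0.001], [0.259, -0.966, -0.0], [0.001, 0.001, -1.0]]
contact_force: [-0.2, -0.2, -0.2]
width: 1.002
grasp_force: 0.0
t: 3.78
tool_pos: [0.565, 0.0552, 0.3847]
ee_rot: [[0.955, -0.298, 0.0], [-0.298, -0.955, 0.0], [0.0, -0.0, -1.0]]
contact_force: [-0.2, 1.1, -0.5]
width: 0.022
grasp_force: 0.0
[0.565  0.0552 0.3847] [[ 0.9546 -0.2978  0.    ]
 [-0.2978 -0.9546  0.0001]
 [ 0.     -0.0001 -1.    ]] [0.0763 0.1966 1.5874 0.0001 1.3576 1.9495] 3.775 0.02217349118680922 [-0.224   1.1364 -0.488 ]
{'camera_matrix': array([[346.1338,   0.    , 280.1869],
       [  0.    , 346.1338, 206.1518],
       [  0.    ,   0.    ,   1.    ]]), 'hand_eye': array([[-0.0001, -0.9664, -0.257 ,  0.0699],
       [ 1.    , -0.0003,  0.0005,  0.0003],
       [-0.0006, -0.257 ,  0.9664, -0.1536],
       [ 0.    ,  0.    ,  0.    ,  1.    ]])}
```

View pics/w1.png

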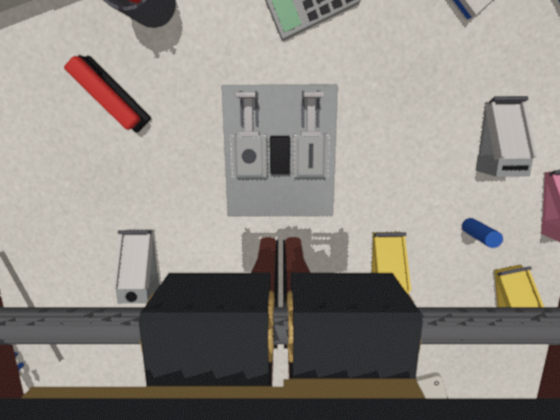

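The wrist view shows the tester at (280,150), round tag (248,156), bar tag (311,155), paddles (247,95) and (312,96), the disc nest (135,265) and the grey bar nest (508,137). Now I measure them.

```bash
cat >> h.py <<'E'
def reg(c,d,s,u0,u1,v0,v1):
    W=cloud(c,d,s); W[d<=0]=np.nan; P=W[v0:v1,u0:u1].reshape(-1,3); return P[np.isfinite(P).all(1)]
def slopefit(P,a):
    """nest points; a=world angle of nest x. returns seat estimate etc."""
    x=np.array([np.cos(a),np.sin(a)]); y=np.array([-x[1],x[0]])
    X,Y,Z=P[:,:2]@x,P[:,:2]@y,P[:,2]
    return X,Y,Z,x,y
E
python3 - <<'E'
from h import *
np.set_printoptions(precision=4,suppress=True)
z=np.load('w1.npz');W,p,d=z['W'],z['p'],z['d']
def R(u0,u1,v0,v1): return W[v0:v1,u0:u1].reshape(-1,3)
hsv=cv2.cvtColor(p,cv2.COLOR_RGB2HSV)
print('floor z',np.nanmedian(R(150,210,150,200)[:,2]),'apron z',np.median(R(235,325,190,210)[:,2]),'roofs',np.median(R(238,262,165,175)[:,2]),np.median(R(300,322,165,175)[:,2]))
P=R(200,360,70,232); q=P[(P[:,2]>.0045)&(P[:,2]<.075)]; print('tester',rect(q),len(q))
t=np.deg2rad(-17.4)
x=np.array([np.cos(t),np.sin(t)]);y=np.array([-x[1],x[0]])
for nm,(u0,u1,v0,v1) in dict(padL=(225,265,80,130),padR=(295,335,80,130),bayL=(225,270,125,190),bayR=(290,335,125,190)).items():
    P=R(u0,u1,v0,v1); P=P[P[:,2]>(.050 if 'pad' in nm else .036)]
    if 'bay' in nm: P=P[P[:,2]<.05]
    X,Y=P[:,:2]@x,P[:,:2]@y
    print(nm,len(P),'x',np.percentile(X,[2,98]),'y',np.percentile(Y,[2,98]),P[:,2].max())
P=R(200,360,70,232); P=P[(P[:,2]>.0045)&(P[:,2]<.075)]
print('tester in xy',np.percentile(P[:,:2]@x,[.3,99.7]),np.percentile(P[:,:2]@y,[.3,99.7]))
for nm,(u0,u1,v0,v1) in dict(nP=(112,160,225,310),nR=(478,532,90,180)).items():
    P=R(u0,u1,v0,v1); P=P[(P[:,2]>.006)&(P[:,2]<.07)]; print(nm,rect(P),len(P))
E
```

```text
floor z -0.00035358330454113296 apron z 0.007654718812761807 roofs 0.04267537107925187 0.04276354446155145
tester (array([576.2,  51.7]), array([200.2, 170.2]), 163.0) 14585
padL 111 x [0.5926 0.6192] y [0.2213 0.2789] 0.5383272214295511
padR 116 x [0.5926 0.6206] y [0.1652 0.2213] 0.5383272214295511
bayL 1507 x [0.5046 0.5641] y [0.2425 0.2905] 0.046257062654265824
bayR 1482 x [0.5061 0.5642] y [0.1525 0.2011] 0.04542220836503258
tester in xy [0.4349 0.6334] [0.1372 0.3059]
nP (array([480.4, 322.7]), array([110.1,  49.8]), 162.6) 2728
nR (array([ 505. , -270.4]), array([110.4,  50.8]), 162.9) 3635
```

```bash
cat > nestfit.py <<'E'
from h import *
def nestfit(P,ang,rc):
    a=np.deg2rad(ang); x=np.array([np.cos(a),np.sin(a)]); y=np.array([-x[1],x[0]])
    c=np.array(rc)/1000
    X,Y,Z=(P[:,:2]-c)@x,(P[:,:2]-c)@y,P[:,2]
    m=(abs(Y)<.015)&(X>-.03)&(X<.018)&(Z>.01)&(Z<.07)
    for _ in range(4):
        f=np.polyfit(X[m],Z[m],1); r=Z-np.polyval(f,X); m=m&(abs(r)<.003)
    xs=(.028-f[1])/f[0]; 
    m30=Z[m]-np.tan(np.pi/6)*X[m]; xs30=(.028-np.median(m30))/np.tan(np.pi/6)
    t=(abs(Y)<.02)&(X>.03)&(X<.06)&(Z>.04)
    return dict(slope=np.rad2deg(np.arctan(f[0])),xs=xs*1e3,xs30=xs30*1e3,n=m.sum(),seat=(c+x*xs30),blockz=np.median(Z[t]) if t.any() else 0)
E
python3 - <<'E'
from nestfit import *
np.set_printoptions(precision=4,suppress=True)
z=np.load('w1.npz');W=z['W']
def R(u0,u1,v0,v1): return W[v0:v1,u0:u1].reshape(-1,3)
t=np.deg2rad(-17.0); x=np.array([np.cos(t),np.sin(t)]);y=np.array([-x[1],x[0]]); c=np.array([.5762,.0517])
for nm,(u0,u1,v0,v1) in dict(padL=(225,265,80,130),padR=(295,335,80,130)).items():
    P=R(u0,u1,v0,v1); P=P[(P[:,2]>.045)&(P[:,2]<.075)]; X,Y=(P[:,:2]-c)@x,(P[:,:2]-c)@y
    print(nm,len(P),np.percentile(X,[5,95]),np.percentile(Y,[5,95]),np.median(P[:,2]))
for nm,cc in (('pass',(480.4,322.7)),('rej',(505,-270.4))):
    print(nm,nestfit(W.reshape(-1,3),162.8,cc))
print(ctrl.sense()['ee_rot'])
E
```

```text
padL 98 [0.0802 0.0852] [0.0329 0.0556] 0.062421487062417375
padR 116 [0.0801 0.0859] [-0.056  -0.0334] 0.06266516298399938
pass {'slope': np.float64(30.03018827339738), 'xs': np.float64(-17.947171310554623), 'xs30': np.float64(-17.96509792725742), 'n': np.int64(665), 'seat': array([0.4976, 0.3174]), 'blockz': np.float64(0.055917588490815906)}
rej {'slope': np.float64(29.95421107837053), 'xs': np.float64(-18.896195342773982), 'xs30': np.float64(-18.875206889672324), 'n': np.int64(727), 'seat': array([ 0.523, -0.276]), 'blockz': np.float64(0.056236197873040183)}
[[ 0.9551 -0.2963 -0.0001]
 [-0.2963 -0.9551  0.    ]
 [-0.0001  0.     -1.    ]]
```

```bash
python3 -m pendant '[0.206,-0.076,0,0,0,0, 0.206,-0.076,0,0,0,0, 0.206,-0.076,0,0,0,0, 0,0,0.28,0,0,0, 0,0,0.28,0,0,0, 0,0,0.28,0,0,0, 0,0,0.28,0,0,0, 0,0,0.28,0,0,0, 0,0,0.28,0,0,0, 0,0,0,0,0,0]' -1
python3 -m pendant '[-0.06,0,0.01,0,0,0, -0.06,0,0,0,0,0, -0.06,0,0,0,0,0, -0.06,0,0,0,0,0, 0,0,0,0,0,0]'
```

```text
t: 5.08
tool_pos: [0.6927, 0.0614, 0.0437]
ee_rot: [[0.955, -0.297, -0.01], [-0.297, -0.955, -0.001], [-0.009, 0.004, -1.0]]
contact_force: [-0.1, -0.4, -0.2]
width: 0.007
grasp_force: 0.0
t: 5.7
tool_pos: [0.6522, 0.0763, 0.0495]
ee_rot: [[0.955, -0.298, 0.006], [-0.298, -0.955, 0.0], [0.005, -0.002, -1.0]]
contact_force: [5.5, -2.7, 1.5]
width: 0.004
grasp_force: 2.8
```

```bash
python3 -m pendant '[-0.04,0,0,0,0,0, -0.04,0,0,0,0,0, 0,0,0,0,0,0]'
```

```text
t: 6.08
tool_pos: [0.6393, 0.0804, 0.0497]
ee_rot: [[0.954, -0.298, 0.01], [-0.298, -0.955, -0.0], [0.009, -0.003, -1.0]]
contact_force: [9.1, -5.7, 0.8]
width: 0.008
grasp_force: 5.3
```

```bash
python3 -m pendant '[-0.015,0,0,0,0,0, 0,0,0,0,0,0]'
python3 -m pendant '[0.2,0,0,0,0,0, 0.22,0,0,0,0,0, 0,0.15,-0.2,0,0,0, 0,0.15,0,0,0,0, 0,0.15,0.2,0,0,0, 0,0,0,0,0,0]'
```

```text
t: 6.32
tool_pos: [0.6391, 0.0806, 0.0499]
ee_rot: [[0.954, -0.298, 0.015], [-0.298, -0.955, -0.001], [0.014, -0.004, -1.0]]
contact_force: [17.0, -10.0, -5.5]
width: 0.005
grasp_force: 9.5
t: 7.08
tool_pos: [0.6826, -0.0305, 0.0451]
ee_rot: [[0.954, -0.301, -0.006], [-0.301, -0.954, 0.0], [-0.006, 0.001, -1.0]]
contact_force: [0.3, 0.8, -0.5]
width: 0.005
grasp_force: 0.0
```

```bash
python3 -m pendant '[-0.09,0,0,0,0,0, -0.07,0,0,0,0,0, -0.06,0,0,0,0,0, -0.06,0,0,0,0,0, -0.05,0,0,0,0,0, -0.03,0,0,0,0,0, -0.02,0,0,0,0,0, -0.01,0,0,0,0,0, 0,0,0,0,0,0]'
```

```text
t: 8.2
tool_pos: [0.6142, -0.0059, 0.0483]
ee_rot: [[0.954, -0.299, 0.006], [-0.299, -0.954, -0.001], [0.006, -0.001, -1.0]]
contact_force: [6.2, -3.1, 0.0]
width: 0.007
grasp_force: 3.7
```

```bash
python3 -m pendant '[-0.02,0,0,0,0,0, 0,0,0,0,0,0]'
python3 -m pendant '[0.2,0,0,0,0,0, 0,0,-0.3,0,0,0, 0,0,-0.3,0,0,0, -0.28,0,-0.1,0,0,0, -0.28,0,-0.1,0,0,0, -0.28,-0.1,0,0,0,0, -0.28,-0.1,0,0,0,0, 0,0,0,0,0,0]' 0
python3 - <<'E'
from h import *
np.set_printoptions(precision=4,suppress=True)
p,d,s=snap('wrist','w2.png'); W=cloud('wrist',d,s); np.savez('w2.npz',p=p,W=W,d=d)
print(s['tool_pos'],s['ee_rot'],s['t'],s['width'])
E
```

```text
t: 8.45
tool_pos: [0.6128, -0.0055, 0.0485]
ee_rot: [[0.954, -0.298, 0.012], [-0.298, -0.954, -0.001], [0.011, -0.002, -1.0]]
contact_force: [13.7, -7.5, -6.7]
width: 0.003
grasp_force: 7.5
t: 9.45
tool_pos: [0.4398, 0.09, 0.2067]
ee_rot: [[0.955, -0.296, -0.003], [-0.296, -0.955, 0.0], [-0.003, 0.001, -1.0]]
contact_force: [0.2, -0.1, 0.2]
width: 0.498
grasp_force: 0.0
[0.4398 0.09   0.2067] [[ 0.9552 -0.2959 -0.0027]
 [-0.2959 -0.9552  0.0001]
 [-0.0026  0.0007 -1.    ]] 9.45 0.497630382920372
```

View pics/w2.png

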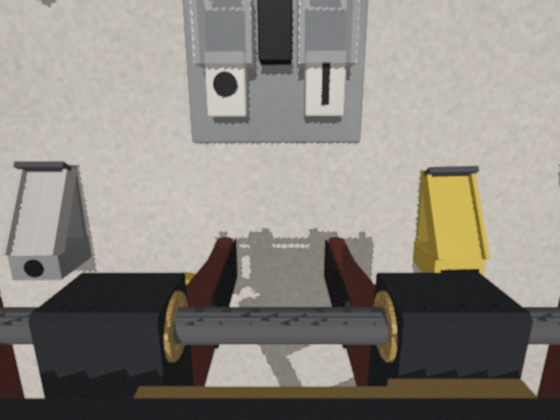

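Both cassettes are ejected onto the apron, round at (227,90) and bar at (325,90). I measure them now, and refine the disc nest at (45,220).

```bash
python3 - <<'E'
from nestfit import *
np.set_printoptions(precision=4,suppress=True)
z=np.load('w2.npz');W=z['W']
t=np.deg2rad(-17.0); x=np.array([np.cos(t),np.sin(t)]);y=np.array([-x[1],x[0]]); c=np.array([.5762,.0517])
for nm,(u0,u1) in dict(round=(195,258),bar=(293,358)).items():
    P=W[50:130,u0:u1].reshape(-1,3); P=P[(P[:,2]>.026)&(P[:,2]<.037)&((P[:,:2]-c)@x<-.032)]
    X,Y=(P[:,:2]-c)@x,(P[:,:2]-c)@y
    f=np.percentile(X,1.),; yy=np.percentile(Y,[1.5,98.5]); e=f[0]
    print(nm,'front',f,'y',yy,'z',np.median(P[:,2]),'rect',rect(P),'centre',c+x*(e+.028)+y*yy.mean())
P=W.reshape(-1,3)
print(nestfit(P,162.8,(480.4,322.7)))
q=W[155:290,0:105].reshape(-1,3);q=q[(q[:,2]>.006)&(q[:,2]<.07)];print(rect(q))
E
```

```text
round front (np.float64(-0.07365909236464972),) y [0.0274 0.0622] z 0.03186892586548809 rect (array([538.7, 110.3]), array([41.5, 36.1]), 163.1) centre [0.5456 0.1079]
bar front (np.float64(-0.07396535225482981),) y [-0.062  -0.0269] z 0.03179317311108368 rect (array([512.4,  24.3]), array([42. , 36.2]), 163.0) centre [0.5192 0.0226]
{'slope': np.float64(30.002670670242196), 'xs': np.float64(-18.07422743351107), 'xs30': np.float64(-18.083786654672565), 'n': np.int64(1669), 'seat': array([0.4977, 0.3174]), 'blockz': np.float64(0.055775529422776055)}
(array([480.4, 323.1]), array([110.8,  50.9]), 163.1)
```

```bash
python3 -m pendant '[0.234,-0.121,0,0,0,0, 0.234,-0.121,0,0,0,0, 0,0,0.25,0,0,0, 0,0,0.25,0,0,0, 0,0,0.2,0,0,0, 0,0,0,0,0,0]' 0.25 25
python3 - <<'E'
from h import *
s=ctrl.sense();R=np.array(s['ee_rot']);print(np.round(R.T@(np.array([.5437,.1085,.027])-s['tool_pos'])/.2,4),np.round(R,4).tolist())
E
```

```text
t: 10.25
tool_pos: [0.5462, 0.1057, 0.0639]
ee_rot: [[0.954, -0.3, -0.006], [-0.3, -0.954, -0.001], [-0.005, 0.003, -1.0]]
contact_force: [0.1, 0.0, 1.2]
width: 0.625
grasp_force: 0.0
[-0.0152 -0.0099  0.1844] [[0.954, -0.2998, -0.0061], [-0.2998, -0.954, -0.001], [-0.0055, 0.0028, -1.0]]
```

```bash
python3 -m pendant '[-0.015,-0.01,0.09,0,0,0, 0,0,0.09,0,0,0, 0,0,0,0,0,0, 0,0,0,0,0,0]'
python3 - <<'E'
from h import *
s=ctrl.sense();R=np.array(s['ee_rot']);print(np.round(R.T@(np.array([.5437,.1085,.027])-s['tool_pos']),4),np.round(R,4).tolist())
E
```

```text
t: 10.75
tool_pos: [0.5459, 0.1095, 0.0311]
ee_rot: [[0.954, -0.299, 0.001], [-0.299, -0.954, 0.0], [0.001, -0.0, -1.0]]
contact_force: [-0.0, 0.3, 0.6]
width: 0.624
grasp_force: 0.0
[-0.0018  0.0017  0.0041] [[0.9543, -0.2989, 0.0007], [-0.2989, -0.9543, 0.0001], [0.0006, -0.0003, -1.0]]
```

```bash
python3 -m pendant '[-0.009,0.008,0.02,0,0,0, 0,0,0,0,0,0]'
python3 -m pendant '[0,0,0,0,0,0, 0,0,0,0,0,0, 0,0,0,0,0,0, 0,0,0,0,0,0]' -1 25
```

```text
t: 11.0
tool_pos: [0.5431, 0.1084, 0.0268]
ee_rot: [[0.954, -0.299, -0.0], [-0.299, -0.954, -0.0], [-0.0, 0.0, -1.0]]
contact_force: [0.6, -0.7, 0.1]
width: 0.627
grasp_force: 0.0
t: 11.5
tool_pos: [0.5435, 0.1085, 0.0268]
ee_rot: [[0.954, -0.299, 0.0], [-0.299, -0.954, 0.0], [0.0, -0.0, -1.0]]
contact_force: [0.6, 0.7, 1.2]
width: 0.41
grasp_force: 25.0
```

```bash
python3 -m pendant '[0,0,-0.008,0,0,0, -0.1,0,0,0,0,0, -0.1,0,0,0,0,0, 0,0,-0.25,0,0,0, 0,0,-0.25,0,0,0, 0,0,-0.1,0,-0.111,0, 0,0,0,0,-0.111,0, 0,0,0,0,-0.111,0, 0,0,0,0,0,0, 0,0,0,0,0,0]'
cat > tgt.py <<'E'
import sys
from h import *
def go(seat,up,out,dx=.002,h=.019,ang=162.8):
    s=ctrl.sense();R=np.array(s['ee_rot']);p=np.array(s['tool_pos'])
    a=np.deg2rad(ang);n=np.array([np.cos(a),np.sin(a),0]);z=np.array([0,0,1.]);c,q=np.cos(np.pi/6),.5
    xs=c*n+q*z; zs=c*z-q*n; ys=np.cross(zs,xs)
    Rg=np.stack([-xs,-ys*1,-zs],1); Rg[:,1]=np.cross(Rg[:,2],Rg[:,0])
    g=np.array(seat)+zs*(h+out)+xs*(up+dx)
    print('shift share (current tool axes)',np.round(R.T@(g-p)/.2,4),'mm',np.round(R.T@(g-p)*1e3,1))
    print('turn share',np.round(cv2.Rodrigues(R.T@Rg)[0].ravel()/(np.pi/2),4),'seatframe mm of TCP-error',np.round(np.array([xs,ys,zs])@(g-p)*1e3,1),'F seat',np.round(np.array([xs,ys,zs])@s['contact_force'],1),'t',s['t'],'w',s['width'])
PASS=(.4977,.3174,.028); REJ=(.5230,-.2760,.028)
E
python3 -c "
from tgt import *
go(PASS,.008,.05)"
```

```text
t: 12.75
tool_pos: [0.5045, 0.1203, 0.1478]
ee_rot: [[0.827, -0.299, -0.476], [-0.26, -0.954, 0.148], [-0.498, 0.001, -0.867]]
contact_force: [-0.0, 0.0, 0.2]
width: 0.407
grasp_force: 25.0
shift share (current tool axes) [-0.0348 -0.9307  0.3369] mm [  -7.  -186.1   67.4]
turn share [-0.0007 -0.0013 -0.0022] seatframe mm of TCP-error [   6.2 -186.2  -67.2] F seat [ 0.1 -0.   0.2] t 12.75 w 0.4066682553335205
```

```bash
python3 -m pendant '[-0.009,-0.233,0,0,0,0, -0.009,-0.233,0,0,0,0, -0.009,-0.233,0,0,0,0, -0.009,-0.233,0,0,0,0, 0,0,0.16,0,0,0, 0,0,0.16,0,0,0, 0,0,0,0,0,0, 0,0,0,0,0,0]'
python3 - <<'E'
from tgt import *
go(PASS,.008,.05)
p,d,s=snap('wrist','w3.png')
from nestfit import *
W=cloud('wrist',d,s); P=W[d>0]
a=np.deg2rad(162.8); x=np.array([np.cos(a),np.sin(a)]);
m=(np.hypot(P[:,0]-.48,P[:,1]-.323)<.08)&(P[:,2]>.006)&(P[:,2]<.07); print(m.sum(),rect(P[m]))
E
```

```text
t: 13.75
tool_pos: [0.5251, 0.31, 0.098]
ee_rot: [[0.828, -0.299, -0.474], [-0.259, -0.954, 0.15], [-0.498, -0.001, -0.867]]
contact_force: [0.7, 0.1, -0.1]
width: 0.41
grasp_force: 25.0
shift share (current tool axes) [0.0021 0.0054 0.0289] mm [0.4 1.1 5.8]
turn share [-0.0017 -0.0018 -0.0014] seatframe mm of TCP-error [-0.4  1.1 -5.8] F seat [-0.6 -0.3  0.3] t 13.75 w 0.4100124136292089
3420 (array([522.4, 310.3]), array([48.2, 42.4]), 72.5)
```

View pics/w3.png

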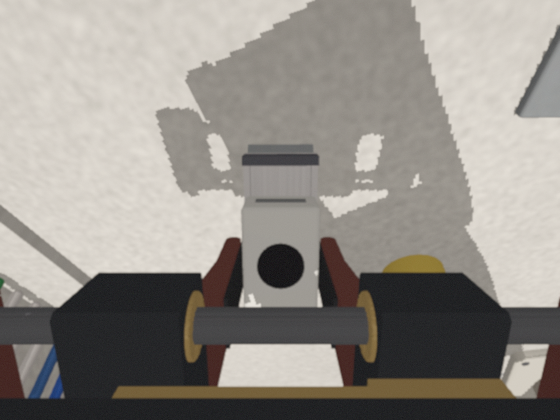

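The wrist view shows the held round cassette (281,250) lined up with the disc nest's trough and ledge (280,158). I lower it.

```bash
python3 -m pendant '[0,0.003,0.1,0,0,0, 0,0,0.1,0,0,0, 0,0,0.05,0,0,0, 0,0,0,0,0,0, 0,0,0,0,0,0]'
python3 -c "
from tgt import *
go(PASS,.008,.0)"
```

```text
t: 14.42
tool_pos: [0.5007, 0.3166, 0.0532]
ee_rot: [[0.827, -0.299, -0.477], [-0.259, -0.954, 0.149], [-0.499, -0.0, -0.866]]
contact_force: [-0.1, 1.0, -0.6]
width: 0.413
grasp_force: 25.0
shift share (current tool axes) [-0.0006  0.0008  0.0218] mm [-0.1  0.2  4.4]
turn share [-0.0011 -0.0005 -0.0019] seatframe mm of TCP-error [ 0.1  0.2 -4.4] F seat [ 0.  -1.  -0.7] t 14.425 w 0.412610072058308
```

```bash
python3 -m pendant '[0,0,0.015,0,0,0, 0,0,0,0,0,0, 0,0,0,0,0,0]'
python3 -c "
from tgt import *
go(PASS,.008,.0)"
```

```text
t: 14.8
tool_pos: [0.4991, 0.317, 0.0507]
ee_rot: [[0.827, -0.299, -0.477], [-0.259, -0.954, 0.15], [-0.499, -0.0, -0.866]]
contact_force: [0.2, -0.0, -2.3]
width: 0.406
grasp_force: 25.0
shift share (current tool axes) [0.0001 0.0002 0.0068] mm [0.  0.  1.4]
turn share [-0.0012 -0.0004 -0.0019] seatframe mm of TCP-error [-0.   0.  -1.4] F seat [-1.3 -0.  -1.9] t 14.8 w 0.4061738723648282
```

```bash
python3 -m pendant '[0,0,0.006,0,0,0, 0,0,0,0,0,0, 0,0,0,0,0,0]'
python3 -c "
from tgt import *
go(PASS,.008,.0)"
python3 -m pendant '[0.02,0,0,0,0,0, 0.01,0,0,0,0,0, 0,0,0,0,0,0]'
python3 -c "
from tgt import *
go(PASS,.0,.0)"
```

```text
t: 15.18
tool_pos: [0.4988, 0.3173, 0.0497]
ee_rot: [[0.827, -0.299, -0.476], [-0.259, -0.954, 0.15], [-0.499, -0.0, -0.867]]
contact_force: [1.3, -2.1, 1.8]
width: 0.409
grasp_force: 25.0
shift share (current tool axes) [-0.0003  0.0009  0.0018] mm [-0.1  0.2  0.4]
turn share [-0.0013 -0.0007 -0.0018] seatframe mm of TCP-error [ 0.1  0.2 -0.4] F seat [-0.7  1.6  2.6] t 15.175 w 0.40879068832940346
t: 15.55
tool_pos: [0.5039, 0.3158, 0.0467]
ee_rot: [[0.827, -0.299, -0.476], [-0.259, -0.954, 0.15], [-0.499, -0.0, -0.866]]
contact_force: [1.8, 0.8, 4.6]
width: 0.411
grasp_force: 25.0
shift share (current tool axes) [0.009  0.0013 0.0017] mm [1.8 0.3 0.3]
turn share [-0.0014 -0.0006 -0.0019] seatframe mm of TCP-error [-1.8  0.3 -0.3] F seat [ 1.  -1.4  4.7] t 15.55 w 0.4106419250811037
```

```bash
for i in 1; do python3 -m pendant '[0.007,0,0,0,0,0, 0,0,0,0,0,0]' | grep -E "tool_pos|contact"; done; python3 -m pendant '[0.005,0,0,0,0,0, 0,0,0,0,0,0]'>/dev/null
python3 -c "
from tgt import *
go(PASS,.0,.0)"
```

```text
tool_pos: [0.5048, 0.3154, 0.0461]
contact_force: [0.5, -0.5, 5.5]
shift share (current tool axes) [-0.0015  0.0011  0.0017] mm [-0.3  0.2  0.3]
turn share [-0.0014 -0.0003 -0.0019] seatframe mm of TCP-error [ 0.3  0.2 -0.3] F seat [1.9 0.3 5.9] t 16.05 w 0.40971206293995066
```

```bash
python3 -m pendant '[0.005,0,0,0,0,0, 0,0,0,0,0,0]'>/dev/null
python3 -c "
from tgt import *
go(PASS,.0,.0)"
```

```text
shift share (current tool axes) [-0.0046  0.0011  0.0017] mm [-0.9  0.2  0.3]
turn share [-0.0013  0.0002 -0.0018] seatframe mm of TCP-error [ 0.9  0.2 -0.3] F seat [ 3.8 -0.2  5.9] t 16.3 w 0.40410981719090494
```

```bash
python3 -m pendant '[0.006,0,0,0,0,0, 0,0,0,0,0,0]'>/dev/null
python3 -c "
from tgt import *
go(PASS,.0,.0)"
```

```text
shift share (current tool axes) [-0.0049  0.001   0.0017] mm [-1.   0.2  0.3]
turn share [-0.0011  0.0017 -0.0018] seatframe mm of TCP-error [ 1.   0.2 -0.3] F seat [9.4 0.3 7.7] t 16.55 w 0.41095047880067653
```

```bash
python3 -m pendant '[0,0,0,0,0,0, 0,0,0,0,0,0, 0,0,0,0,0,0]' 0.25
python3 -m pendant '[0,0,-0.1,0,0,0, 0,0,-0.28,0,0,0, 0,0,-0.28,0,0,0, 0,0,0,0,0,0, 0,0,0,0,0,0]'
cat > chk.py <<'E'
from tgt import *
def chk(seat,fn,ang=162.8):
    p,d,s=snap('wrist',fn); W=cloud('wrist',d,s); P=W[d>0]; C=p[d>0]
    a=np.deg2rad(ang);n=np.array([np.cos(a),np.sin(a),0]);z=np.array([0,0,1.]);c,q=np.cos(np.pi/6),.5
    xs=c*n+q*z; zs=c*z-q*n; ys=np.cross(zs,xs)
    L=(P-seat)@np.array([xs,ys,zs]).T
    m=(abs(L[:,0])<.04)&(abs(L[:,1])<.028)&(L[:,2]>.018)&(L[:,2]<.032)
    Q=L[m]; A=np.c_[Q[:,:2],np.ones(len(Q))]
    k=np.ones(len(Q),bool)
    for _ in range(4): f=np.linalg.lstsq(A[k],Q[k,2],rcond=None)[0]; k=abs(Q[:,2]-A@f)<.0012
    print('n',m.sum(),'tilt rad',np.round(f[:2],3),'top z mm (24)',round(f[2]*1e3,1),'x',np.round(np.percentile(Q[k,0],[1,99])*1e3,1),'y',np.round(np.percentile(Q[k,1],[1,99])*1e3,1))
    l=(abs(L[:,1])<.018)&(L[:,2]>.011)&(L[:,2]<.017)&(L[:,0]<-.02)&(L[:,0]>-.045); print('ledge top x',np.round(np.percentile(L[l,0],[2,98])*1e3,1) if l.any() else None)
    k2=(C.max(1)<60)[m]; print('tag centre',np.round(np.median(Q[k2],0)*1e3,1) if k2.any() else 0)
E
python3 -c "
from chk import *
chk(PASS,'w4.png')"
```

```text
t: 16.92
tool_pos: [0.5071, 0.3143, 0.0438]
ee_rot: [[0.826, -0.299, -0.477], [-0.259, -0.954, 0.149], [-0.5, 0.0, -0.866]]
contact_force: [0.2, 0.0, -0.1]
width: 0.623
grasp_force: 0.0
t: 17.55
tool_pos: [0.5701, 0.2944, 0.1588]
ee_rot: [[0.827, -0.299, -0.476], [-0.259, -0.954, 0.15], [-0.499, 0.0, -0.866]]
contact_force: [-1.1, -1.2, -0.1]
width: 0.622
grasp_force: 0.0
n 2785 tilt rad [-0.001  0.003] top z mm (24) 24.2 x [-28.1  26.2] y [-16.7  17.9]
ledge top x [-34.9 -28.7]
tag centre [-2.7  2.7 26.2]
```

View pics/w4.png

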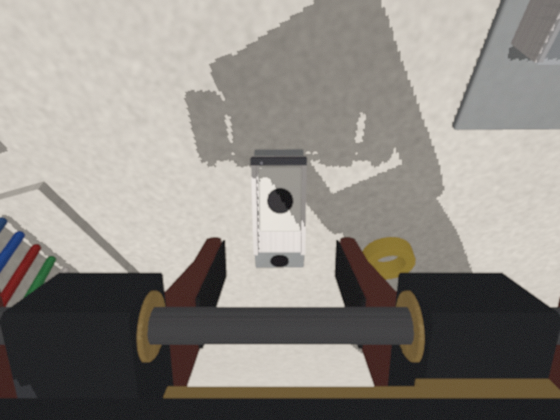

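The round cassette sits flat against the ledge at (280,200): tilt is about 0 and the front edge is at -28 mm. The bar cassette is next.

```bash
python3 -m pendant '[0,0,0,0,0.111,0, 0,0,0,0,0.111,0, 0,0,0,0,0.111,0, 0.03,0.274,0,0,0,0, 0.03,0.274,0,0,0,0, 0.03,0.274,0,0,0,0, 0.03,0.274,0,0,0,0, 0.03,0.274,0,0,0,0, 0,0,0,0,0,0, 0,0,0,0,0,0]' 0.25 25
python3 - <<'E'
from h import *
s=ctrl.sense();R=np.array(s['ee_rot']);print(np.round(R.T@(np.array([.5173,.0232,.027])-s['tool_pos'])/.2,4),np.round(R,4).tolist())
p,d,s=snap('wrist','w5.png');W=cloud('wrist',d,s)
P=W[d>0]; t=np.deg2rad(-17.0); x=np.array([np.cos(t),np.sin(t)]);y=np.array([-x[1],x[0]]); c=np.array([.5762,.0517])
X,Y=(P[:,:2]-c)@x,(P[:,:2]-c)@y; m=(X>-.09)&(X<-.033)&(abs(Y+.045)<.03)&(P[:,2]>.028)&(P[:,2]<.037)
f=np.percentile(X[m],1);q=np.percentile(Y[m],[1.5,98.5]);print(m.sum(),f,q,c+x*(f+.028)+y*q.mean())
E
```

```text
t: 18.85
tool_pos: [0.5161, 0.0246, 0.1578]
ee_rot: [[0.954, -0.299, -0.002], [-0.299, -0.954, 0.0], [-0.002, 0.0, -1.0]]
contact_force: [-0.1, -0.1, 0.7]
width: 0.623
grasp_force: 0.0
[0.0088 0.0049 0.6539] [[0.9541, -0.2995, -0.0017], [-0.2995, -0.9541, 0.0002], [-0.0017, 0.0003, -1.0]]
1969 -0.07268963958783554 [-0.06214987 -0.02742286] [0.52036882 0.02193658]
```

```bash
python3 -m pendant '[0.009,0.005,0.2,0,0,0, 0,0,0.25,0,0,0, 0,0,0.1,0,0,0, 0,0,0.08,0,0,0, 0,0,0.02,0,0,0, 0,0,0,0,0,0, 0,0,0,0,0,0]'
python3 - <<'E'
from h import *
s=ctrl.sense();R=np.array(s['ee_rot']);print(np.round(R.T@(np.array([.5175,.0230,.027])-s['tool_pos'])/.2,4))
E
```

```text
t: 19.77
tool_pos: [0.519, 0.0229, 0.0294]
ee_rot: [[0.954, -0.299, 0.002], [-0.299, -0.954, 0.0], [0.002, -0.001, -1.0]]
contact_force: [0.2, -0.2, 1.2]
width: 0.623
grasp_force: 0.0
[-0.0071  0.0018  0.0119]
```

```bash
python3 -m pendant '[-0.007,0.002,0.012,0,0,0, 0,0,0,0,0,0]' | grep tool_pos
python3 -m pendant '[0,0,0,0,0,0, 0,0,0,0,0,0, 0,0,0,0,0,0, 0,0,0,0,0,0]' -1 25
python3 -m pendant '[0,0,-0.008,0,0,0, -0.1,0,0,0,0,0, -0.1,0,0,0,0,0, 0,0,-0.25,0,0,0, 0,0,-0.25,0,0,0, 0,0,-0.1,0,-0.111,0, 0,0,0,0,-0.111,0, 0,0,0,0,-0.111,0, 0,0,0,0,0,0, 0,0,0,0,0,0]'
python3 -c "
from tgt import *
go(REJ,.008,.05)"
```

```text
tool_pos: [0.5167, 0.0228, 0.0264]
t: 20.52
tool_pos: [0.5169, 0.0228, 0.0262]
ee_rot: [[0.954, -0.299, 0.0], [-0.299, -0.954, -0.0], [0.0, -0.0, -1.0]]
contact_force: [0.6, -0.2, 1.1]
width: 0.407
grasp_force: 25.0
t: 21.78
tool_pos: [0.4779, 0.0349, 0.1473]
ee_rot: [[0.827, -0.299, -0.476], [-0.26, -0.954, 0.149], [-0.498, 0.0, -0.867]]
contact_force: [-0.1, 0.4, -0.8]
width: 0.41
grasp_force: 25.0
shift share (current tool axes) [ 0.8382  1.4152 -0.1662] mm [167.6 283.  -33.2]
turn share [-0.0009 -0.0012 -0.0021] seatframe mm of TCP-error [-166.6  283.6   33.2] F seat [-0.2 -0.3 -0.8] t 21.775 w 0.4103376737527446
```

```bash
python3 -m pendant '[0,0,-0.266,0,0,0, 0.14,0.236,0,0,0,0, 0.14,0.236,0,0,0,0, 0.14,0.236,0,0,0,0, 0.14,0.236,0,0,0,0, 0.14,0.236,0,0,0,0, 0.138,0.235,0,0,0,0, 0,0,0,0,0,0, 0,0,0,0,0,0]'
python3 - <<'E'
from tgt import *
go(REJ,.008,.05)
snap('wrist','w6.png')
E
```

```text
t: 22.9
tool_pos: [0.5575, -0.2856, 0.1108]
ee_rot: [[0.827, -0.299, -0.476], [-0.259, -0.954, 0.149], [-0.499, -0.0, -0.867]]
contact_force: [0.2, 0.1, -0.3]
width: 0.406
grasp_force: 25.0
shift share (current tool axes) [0.002  0.0052 0.1028] mm [ 0.4  1.  20.6]
turn share [-0.0011 -0.0008 -0.0018] seatframe mm of TCP-error [ -0.4   1.  -20.6] F seat [-0.3 -0.2 -0.1] t 22.9 w 0.4062771894230911
```

View pics/w6.png

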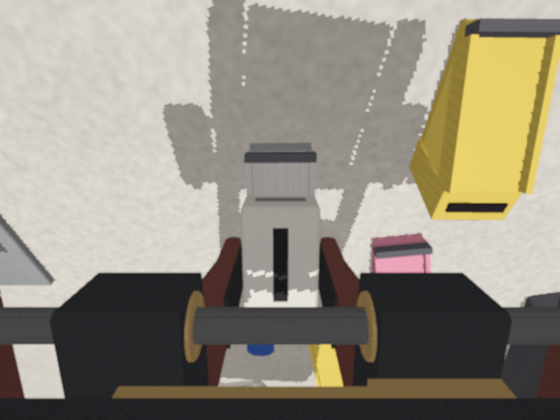

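The wrist view shows the held bar cassette (281,255) centred over the grey nest (ledge 280,157). I lower it and seat it as before.

```bash
python3 -m pendant '[0,0,0.11,0,0,0, 0,0,0.11,0,0,0, 0,0,0.09,0,0,0, 0,0,0.02,0,0,0, 0,0,0,0,0,0, 0,0,0,0,0,0]' >/dev/null
python3 -c "
from tgt import *
go(REJ,.008,.0)"
```

```text
shift share (current tool axes) [-0.0049  0.0016  0.0267] mm [-1.   0.3  5.3]
turn share [-0.0009 -0.0013 -0.0019] seatframe mm of TCP-error [ 1.   0.3 -5.3] F seat [-0.8 -0.  -1.3] t 23.7 w 0.4102385533512596
```

```bash
python3 -m pendant '[0,0,0.018,0,0,0, 0,0,0.006,0,0,0, 0,0,0,0,0,0, 0,0,0,0,0,0]' >/dev/null
python3 -c "
from tgt import *
go(REJ,.008,.0)"
```

```text
shift share (current tool axes) [-0.003   0.0013 -0.0015] mm [-0.6  0.3 -0.3]
turn share [-0.0011 -0.0004 -0.002 ] seatframe mm of TCP-error [0.6 0.3 0.3] F seat [ 0.3 -0.1  0.4] t 24.2 w 0.40447968235435827
```

```bash
python3 -m pendant '[0,0,0.006,0,0,0, 0,0,0,0,0,0, 0,0,0,0,0,0]' >/dev/null
python3 -c "
from tgt import *
go(REJ,.008,.0)"
python3 -m pendant '[0.02,0,0,0,0,0, 0.01,0,0,0,0,0, 0,0,0,0,0,0]' >/dev/null
python3 -c "
from tgt import *
go(REJ,.0,.0)"
```

```text
shift share (current tool axes) [-0.0031  0.0014 -0.0017] mm [-0.6  0.3 -0.3]
turn share [-0.0009 -0.0011 -0.002 ] seatframe mm of TCP-error [0.6 0.3 0.3] F seat [ 2.5 -0.9  7.4] t 24.575 w 0.41170132421946376
shift share (current tool axes) [ 0.0061  0.0005 -0.0017] mm [ 1.2  0.1 -0.3]
turn share [-0.0008 -0.0012 -0.002 ] seatframe mm of TCP-error [-1.2  0.1  0.3] F seat [ 2.4 -0.8  5.9] t 24.95 w 0.4106164773113001
```

```bash
python3 -m pendant '[0.007,0,0,0,0,0, 0,0,0,0,0,0]'>/dev/null
python3 -m pendant '[0.005,0,0,0,0,0, 0,0,0,0,0,0]' | grep contact
python3 -c "
from tgt import *
go(REJ,.0,.0)"
```

```text
contact_force: [-0.6, 0.3, 10.0]
shift share (current tool axes) [-0.0004  0.0006 -0.0016] mm [-0.1  0.1 -0.3]
turn share [-0.0008  0.0004 -0.002 ] seatframe mm of TCP-error [0.1 0.1 0.3] F seat [ 5.6 -0.1  8.3] t 25.45 w 0.4093644596161063
```

```bash
python3 -m pendant '[0.005,0,0,0,0,0, 0,0,0,0,0,0]'>/dev/null
python3 -c "
from tgt import *
go(REJ,.0,.0)"
```

```text
shift share (current tool axes) [-0.0007  0.0005 -0.0014] mm [-0.1  0.1 -0.3]
turn share [-0.0009  0.0017 -0.002 ] seatframe mm of TCP-error [0.1 0.1 0.3] F seat [10.6 -0.1 10.1] t 25.7 w 0.40534643552915384
```

It's against the ledge at 10.6 N and no longer advancing, so I release and check.

```bash
python3 -m pendant '[0,0,0,0,0,0, 0,0,0,0,0,0, 0,0,0,0,0,0]' 0.25 | grep width
python3 -m pendant '[0,0,-0.1,0,0,0, 0,0,-0.28,0,0,0, 0,0,-0.28,0,0,0, 0,0,0,0,0,0, 0,0,0,0,0,0]' | grep tool_pos
python3 -c "
from chk import *
chk(REJ,'w7.png')
snap('scene','scene7.png')
a=cv2.imread('pics/scene7.png'); cv2.imwrite('pics/s7c.png',cv2.resize(a[120:380,60:480],(800,495)))"
```

```text
width: 0.627
tool_pos: [0.5935, -0.2976, 0.1565]
n 2862 tilt rad [-0.001  0.003] top z mm (24) 24.0 x [-27.7  26.1] y [-16.7  17.8]
ledge top x [-34.6 -28.7]
tag centre [ 5.3  0.2 26. ]
```

View pics/w7.png

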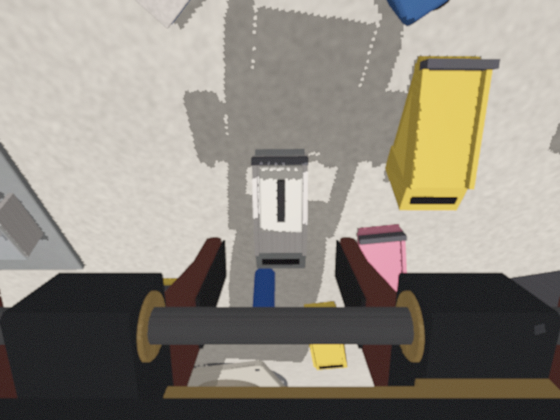

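View pics/s7c.png

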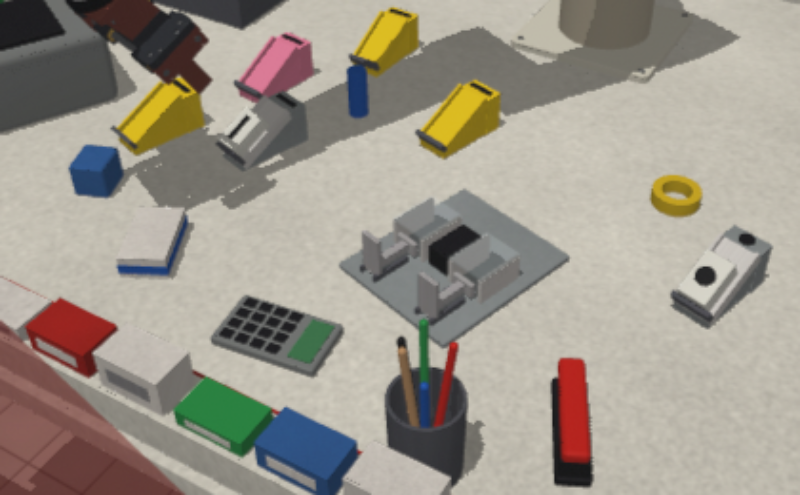

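Both cassettes are seated: bar in the grey bar nest at (281,200) in the wrist view, round in the disc nest at (705,280) in the scene crop. Bystanders haven't moved, so I hand in.

```bash
python3 -c "
from workcell import ctrl
print(ctrl.sign_off())"
```

```text
the job is handed in; nothing more can be done
None
```

The job is handed in: the round-tag cassette lies in the disc nest and the bar-tag one in the bar nest, both measured flat, tag up and against the lower ledge, with no bystander visibly moved; the sign-off returned no verdict.

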